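Load the leaf drill jig and close its leaf

TASK

Make the drill jig ready for drilling, only by pushing with the fingertips and without lifting the ply blank: push the blank along the jig's bed until it lies fully home in the corner of the fence and the end stop. Then flip the drilling leaf over its hinge so that it lies flat on the blank, and last push the brass turn-button across the leaf as far as it goes, to lock it. Leave the other things on the bench where they are.

Things in the scene. Friction and masses are not known exactly. Their poses are not given: they have to be found in the camera images.
- drill_jig: Leaf drill jig, screwed to the bench. Origin at bench level under the front face of its fence; x points from the bed over the fence to the open leaf (away from the worker), y along the fence to the end stop, z up. Offsets below are in this frame, mm. Dark brown bed, top at z 20, front edge at x -61; at y -165 to -38 a loading shelf of the same height reaches to x -89.
- nest (a point): Where the centre of the blank's underside is when home (jig x -30, y 15, z 20): blank against the front face of the aluminium fence (face x 0, fence to x 24, y -165 to 90, top z 33) and against the aluminium end stop (face y 60, stop to y 90, x -62 to -6, top z 43).
- blank: The loose ply blank with white faces, 60 x 90 x 15 mm (60 along its x, 90 along its y), 0.06 kg. Origin at the centre of its underside. It starts flat on the loading shelf, axes along the jig's but up to 0.18 rad askew, 12 to 28 mm off the fence and 85 to 110 mm short of the end stop.
- drill_leaf (a joint): Angle of the drilling leaf about its hinge pin. 0: open, lying flat behind the fence on two rests 36 mm high. It grows as the leaf rises and comes over towards the worker; pi/2 upright; pi: flat on the blank (end of travel, underside 1 mm over the blank, top at z 42). The hinge is stiff (0.06 N m): the leaf (0.11 kg) stays where it is left.
- hinge_mid (a point): Middle of the hinge pin, which runs along the jig's y: jig x 12, y 14, z 39. The leaf is an aluminium plate 6 mm thick, the pin in its mid-thickness, 84 mm wide (42 either side of here), reaching 82 mm from the pin. Two drill bushes, 15 mm wide, 24 mm from the pin and 24 either side of the middle, stand 4 mm out of the face that is on top when closed.
- leaf_lip (a point): Middle of the rim of the leaf's red lip (5 mm thick, as wide as the leaf). With the leaf open the lip rises from the plate's end, leaning outwards, to a rim 97 mm from the pin and 30 mm above it (this point: 94 and 28.5); closed, it hangs down before the bed. Push it from behind to the worker, the finger rising with it (a finger that stays low rubs and jams it).
- turn_button (a joint): Angle of the brass turn-button on the end stop, about an upright pivot at jig x -34, y 72; counter-clockwise from above is positive. 0: its bar points to -x of the jig (to the worker); pi/2: to -y, across the closed leaf (end of travel, locked). It stays where it is left (0.025 N m). Bar 13 mm wide, reaching 44 mm from the pivot, at z 44 to 50.
- button_post (a point): Top of the round brass post on the turn-button, on its axis: 38 mm from the pivot, 11 mm thick (14 at the top), from the bar up to z 78. The post is what to push on.
- pliers: Pliers with red grips, 57 x 172 x 12 mm; a bystander. Origin at the centre of the underside, as for all bystanders.
- pencil: Red carpenter's pencil, 151 mm long; a bystander.
- spare_lever: Small blue plastic lever, 29 x 21 x 40 mm, standing; a bystander.
- hex_keys: Red holder of hex keys, 22 x 85 x 19 mm; a bystander.
- offcut_grey: Small grey-white ply offcut, 40 x 60 x 15 mm, lying on the bench; a bystander, not the blank.
- plug_disc: Grey-white ply disc, 41 mm across, 15 mm high; a bystander.
- screwdriver_ph: Red screwdriver, 218 mm long; a bystander.

How it is judged:
On the way, in this order (a step that is already met when the one before it is completed fails the run):
1. the blank lies home: within 3 mm of the fence and of the end stop, square to 0.06 rad, flat on the bed, with the leaf still open (x of blank in the frame of drill_jig above -0.033 m and y of blank in the frame of drill_jig above 0.012 m and angle between the x axis of blank and the x axis of drill_jig, either way round below 0.06 rad and angle between blank's own z axis and vertical below 0.05 rad and value of joint drill_leaf below 1 rad), for 0.1 s.
2. the leaf has been flipped over and lies flat on the blank, the turn-button not yet across it (value of joint drill_leaf above 3.08 rad and value of joint turn_button below 0.6 rad), for 0.1 s.
3. the turn-button lies across the leaf (value of joint turn_button above 1.4 rad), for 0.1 s.
At the end, for the whole second after the job is handed in: The blank is at rest, flat in the nest, within 3 mm of fence and end stop and square to 0.06 rad; the leaf lies flat on it (angle over 3.08 rad); the turn-button lies across the leaf (angle over 1.4 rad) (x of blank in the frame of drill_jig above -0.033 m and y of blank in the frame of drill_jig above 0.012 m and angle between the x axis of blank and the x axis of drill_jig, either way round below 0.06 rad and angle between blank's own z axis and vertical below 0.05 rad and value of joint drill_leaf above 3.08 rad and value of joint turn_button above 1.4 rad and linear speed of blank below 0.01 m/s); the robot touches nothing.
It fails at once if the blank is lifted more than 10 mm off the bed, or knocked off it (height (world z) of blank above 0.03 m or height (world z) of blank below 0.01 m).
It fails at once if the turn-button is swung across while the leaf is still up (value of joint turn_button above 0.9 rad and value of joint drill_leaf below 2.9 rad).
It fails at once if a bystander is pushed more than 20 mm (distance of any of pliers, pencil, spare_lever, hex_keys, offcut_grey, plug_disc, screwdriver_ph from where it was at the start of the episode above 0.02 m).
It also fails if it takes over 54 s, if anything falls off the work surface, if the arm or the gripper's body presses on something with over 40 N, if the wrist force passes 120 N, or if a joint passes its speed limit or range.

ROBOT

A 6-joint arm with a two-finger parallel gripper is mounted at the origin on a cart in front of the work surface, level with it; the furniture and walls round the work are solid. World frame = base frame: x ahead of the robot, y to its left, z up, the work surface at z = 0. Lengths are in m, angles in rad, forces in N, time in s.
With the tool pointing down it reaches from about 0.275 to 0.875 m from the base axis. Payload 12.5 kg.
Tool frame: the origin (TCP) lies midway between the tips of the shut fingers; the grasp point (between the pads) lies 19 mm behind it; z points along the fingers, y is the line along which they close (so a half turn about z gives the same grasp; the last joint's range is limited). The gripper opens to 85 mm and grips with 20 to 120 N. Pads are 22 mm wide; open, the fingers measure 114 mm over their backs; the gripper's body (76 mm by 85 mm) begins 54 mm behind the grasp point. The pads swing forward as they close: fully open they stand 13 mm farther back than shut.
Start: joints at [1.054, 0.351, 1.652, -0, 1.139, -0.085], TCP at [0.23, 0.5, 0.231] pointing down, gripper open.
Joint ranges: [-2.75, 2.75], [-0.79, 2.1], [0.01, 2.65], [-1.57, 4.71], [0.07, 3.14], [-2.87, 2.87]. Speed limits (rad/s): [2.22, 2.22, 2.79, 3.14, 3.14, 3.14].

INTERFACE

Orientations are given as a unit quaternion [w, x, y, z].
In Python, from rig import ctrl gives the robot as it stands.
- The arm moves only by the tool arm_command, never from a script. Its arguments are lists of equal length, an entry for each row: "linear": the shift along the tool's x, y, z in units of 40 mm (1.0 is 40 mm), a list of three; "rotation": the turn, a rotation vector about the tool's x, y, z in units of 6 degrees (1.0 is 6 degrees), a list of three; "grip": the closure, from -1 (fully open) to 1 (shut), so that 0 is half open. In form: {"linear": [[dx, dy, dz], ...], "rotation": [[wx, wy, wz], ...], "grip": [grip, ...]}. A call has exactly 8 rows; each row shifts and turns the commanded pose from where the row before left it, along the tool's axes as they then stand; what a row does not reach is not made up. A row lasts 1/10 s, in which the tool goes at most 50 mm and 8.59 degrees, less where a joint would pass 70% of its speed; a pose out of reach is approached as far as the arm can. A call is refused whole if a number of a shift passes 1 or a number of a turn 1, either way. A call with a gripper value outside its range is refused whole. The fingers move at their own pace and stop on an object; the grip force is fixed at half the most. Time passes only in rows, so rows that do not move let the fingers close, or fill a call up. It gives the time, the measured TCP pose, the force, the opening and the grip force at its end, in the units of the state.
- ctrl.state(): the state, without advancing time (a new reading comes with each control period).
- ctrl.camera(name): name is "side" or "top"; returns the picture (384x512x3 uint8, red, green, blue); there is no depth.
- ctrl.calibration(name): a dict with "K" (3x3 intrinsics, pixels), "R" (3x3) and "t" (3): a world point X has camera coordinates R X + t. Camera axes: x right, y down, z forward; pixel columns grow to the right and rows downward; lengths in m; the calibration is good to about 2 mm. A picture is of the moment at which its call begins. calibration takes no time and is no camera call.
- ctrl.close_job(): hands the job in; it is judged then, once.
Trained networks look in the newest picture that a camera, given by its name, has taken for a name from the list of things; names that differ only in an ending like _2 or _b are one class to them, and where a whole thing is asked for, a point or a joint stands for the part that bears it (a point fixed in the world has none). Each returns a list of dicts, best first, with "score" (0 to 1); they miss things now and then, are a little off and sometimes report something else, mostly with a low value. They report only what shows in the picture. A call takes as long as a camera call.
- ctrl.search_frame(camera, thing): "at" ([column, row] in pixels, amid what is visible of it).
- ctrl.masks_of(camera, thing): "mask" (384x512 bool, what is visible of it) and "at" ([column, row] in pixels, amid what is visible of it).
The state is a dict: "time": time; "joint_pos": joint angles; "joint_velocities": joint speeds; "joint_efforts": joint torques, N m; "position": TCP position; "ee_rot": TCP orientation; "wrist_force": force on the tool from outside, world axes, zero at the start; "moment": the same for the moment, N m; "width": finger opening in m; "grasp_force": force on a finger pad.
Only numpy, scipy, OpenCV 4.12 (cv2) and the standard library are available. Lean on these libraries where they do the work, as an engineer would, in place of code of your own. Each camera call takes 0.05 s, during which the arm holds its last target. There are 200 camera calls.

## Working session

There is one attempt and no reset: what is moved stays moved. The work goes in short steps, Python scripts to look and compute and a tool call to move; the robot and the scene stay as the last step left them, time stands still between calls to the robot, and variables do not carry over. Pictures are saved under pics/ and viewed, at most 10 in all, crops included, and the job is handed in when it is done.

Besides the shell and the picture viewer there is one more tool, called after "Request:" by a JSON object that holds its "fn" and its "kwargs". arm_command: Moves the arm, as the interface text tells. Its arguments: {"type":"object","properties":{"linear":{"type":"array"},"rotation":{"type":"array"},"grip":{"type":"array"}},"required":["linear","rotation","grip"]}

```bash
mkdir -p pics
cat > h.py <<'E'
import numpy as np,cv2
from rig import ctrl
def ray(cam,px):
    c=ctrl.calibration(cam);K,R,t=[np.array(c[k],float) for k in('K','R','t')]
    d=R.T@np.linalg.inv(K)@np.array([px[0],px[1],1.]);return -R.T@t,d
def atz(cam,px,z):
    o,d=ray(cam,px);return o+d*(z-o[2])/d[2]
def proj(cam,X):
    c=ctrl.calibration(cam);K,R,t=[np.array(c[k],float) for k in('K','R','t')]
    p=K@(R@np.array(X,float)+t);return p[:2]/p[2]
E
python3 - <<'E'
from h import *
ims=[]
for n in('top','side'):
    im=ctrl.camera(n);cv2.imwrite(f'pics/{n}0.png',im[:,:,::-1])
    for th in['drill_jig','blank','leaf_lip','button_post','drill_leaf','hinge_mid']:
        for r in ctrl.search_frame(n,th)[:2]: print(n,th,np.round(r['at']),round(r['score'],2),atz(n,r['at'],.035).round(3))
    m=ctrl.masks_of(n,'blank')
    if m:
        np.save(f'bl_{n}.npy',m[0]['mask']);c,_=cv2.findContours(m[0]['mask'].astype('uint8'),0,2);c=max(c,key=cv2.contourArea)
        print(n,cv2.boxPoints(cv2.minAreaRect(c)))
s=ctrl.state();print(s['time'],s['position'],s['ee_rot'])
E
```

```text
top drill_jig [273. 195.] 0.94 [ 0.612 -0.122  0.035]
top blank [296. 207.] 0.79 [ 0.565 -0.204  0.035]
top leaf_lip [265. 185.] 0.67 [ 0.647 -0.096  0.035]
top leaf_lip [252. 215.] 0.53 [ 0.542 -0.046  0.035]
top button_post [252. 218.] 0.52 [ 0.532 -0.046  0.035]
top button_post [364. 240.] 0.21 [ 0.44  -0.441  0.035]
top drill_leaf [267. 186.] 0.84 [ 0.646 -0.102  0.035]
top hinge_mid [278. 195.] 0.86 [ 0.612 -0.139  0.035]
top hinge_mid [353. 186.] 0.6 [ 0.635 -0.41   0.035]
top [[285.38464 201.07693]
 [310.4923  197.93848]
 [312.61536 214.9231 ]
 [287.5077  218.06155]]
side drill_jig [275. 208.] 0.97 [ 0.599 -0.15   0.035]
side blank [280. 233.] 0.85 [ 0.557 -0.215  0.035]
side blank [276. 209.] 0.45 [ 0.6   -0.153  0.035]
side leaf_lip [273. 184.] 0.95 [ 0.65  -0.09   0.035]
side leaf_lip [233. 196.] 0.38 [ 0.536 -0.036  0.035]
side button_post [236. 198.] 0.61 [ 0.537 -0.047  0.035]
side drill_leaf [275. 187.] 0.91 [ 0.649 -0.101  0.035]
side hinge_mid [277. 209.] 0.95 [ 0.603 -0.155  0.035]
side [[261.81378 231.7655 ]
 [276.18964 214.77585]
 [300.8     235.59998]
 [286.42413 252.58963]]
0.8 [0.23016837 0.49952166 0.23130597] [1.54270702e-05 2.14241258e-01 9.76780775e-01 1.82289301e-05]
```

View pics/top0.png

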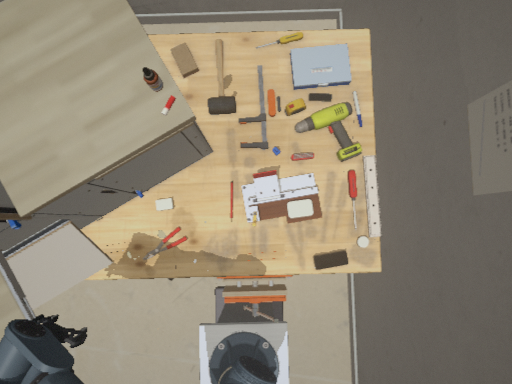

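View pics/side0.png

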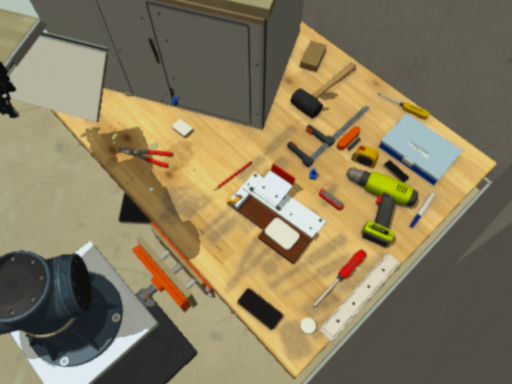

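The top picture shows the jig at about (280,198), its fence and end stop towards the left, and the white blank at (300,208). Next I need zoomed crops.

Run:
```python
from h import *
a=cv2.imread('pics/top0.png')[160:230,232:332];b=cv2.imread('pics/side0.png')[155:270,220:340]
cv2.imwrite('pics/tc.png',cv2.resize(a,None,fx=8,fy=8,interpolation=2));cv2.imwrite('pics/sc.png',cv2.resize(b,None,fx=5,fy=5,interpolation=2))
```

```text
(no output)
```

View pics/tc.png

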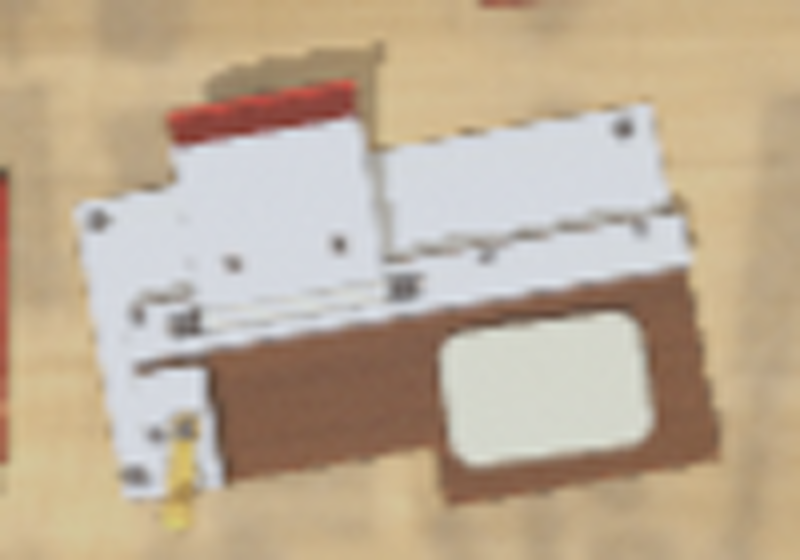

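View pics/sc.png

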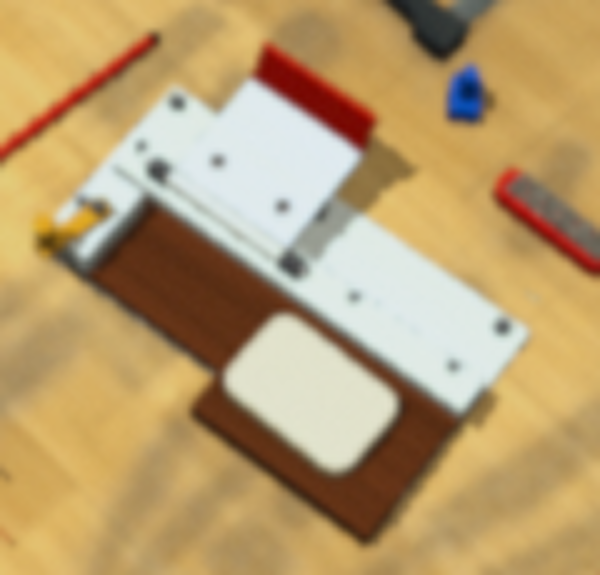

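Both crops show the jig clearly: in the top crop the shelf corners are at (718,460) and (447,503), the lip rim at (168,113)-(355,82) and the post at (178,520). The blank's centre is at (547,389) there and at (312,393) in the side crop. I'll fit the jig pose to these corners.

```bash
cat >> h.py <<'E'
def J(p,q):
    c,s=np.cos(p[2]),np.sin(p[2]);q=np.asarray(q,float)/1000
    return np.array([p[0]+c*q[0]-s*q[1],p[1]+s*q[0]+c*q[1],q[2]])
def Ji(p,X):
    c,s=np.cos(p[2]),np.sin(p[2]);d=np.array(X[:2])-p[:2]
    return np.array([c*d[0]+s*d[1],-s*d[0]+c*d[1]])*1000
E
python3 - <<'E'
from h import *
from scipy.optimize import least_squares
T=lambda u:(np.array(u)+.5)/8-.5+[232,160]
S=lambda u:(np.array(u)+.5)/5-.5+[220,155]
F=[('top',T(u),q) for u,q in [((690,267),(0,-165,33)),((718,460),(-89,-165,20)),((447,503),(-89,-38,20)),((438,450),(-61,-38,20)),((222,488),(-62,60,43)),((125,498),(-62,90,43)),((168,113),(109,56,69)),((355,82),(109,-28,69)),((207,362),(-6,60,43))]]
F+=[('side',S(u),q) for u,q in [((370,540),(-89,-165,20)),((195,408),(-89,-38,20)),((462,413),(0,-165,33)),((268,45),(109,56,69)),((375,120),(109,-28,69))]]
f=lambda p:np.concatenate([proj(n,J(p,q))-u for n,u,q in F])
r=least_squares(f,[.6,-.12,0.1],loss='soft_l1');p=r.x;print(p);print(f(p).reshape(-1,2).round(1).tolist());np.save('jig.npy',p)
for n in('top','side'):
    im=cv2.imread(f'pics/{n}0.png').astype(int)
    m=np.load(f'bl_{n}.npy').astype('uint8')
    c,_=cv2.findContours(m,0,2);c=max(c,key=cv2.contourArea)[:,0,:]
    w=np.array([Ji(p,atz(n,q,.035)) for q in c]).astype('float32')
    print(n,'blank',cv2.minAreaRect(w), m.sum())
print('c',Ji(p,atz('top',T((547,389)),.035)),Ji(p,atz('side',S((312,393)),.035)))
for k,q in dict(post=(-72,72,78),lip=(106,14,67.5),hinge=(12,14,39)).items(): print(k,J(p,q))
for n in ('top','side'):
  for th in ['spare_lever','pencil','hex_keys','screwdriver_ph']:
    for r in ctrl.search_frame(n,th)[:1]: X=atz(n,r['at'],.01);print(th,r['score'],X.round(3),Ji(p,X).round())
E
```

```text
[ 0.58956936 -0.12158507  0.14931786]
[[0.3, 0.1], [0.9, 0.4], [0.2, 1.2], [-0.1, 0.2], [0.3, 0.5], [4.1, 0.8], [-0.4, -0.8], [-0.3, -1.1], [-0.6, 0.8], [-0.2, -0.3], [-1.1, -0.4], [0.2, -0.2], [0.4, -0.8], [1.8, -0.6]]
top blank ((-40.89128875732422, -87.07014465332031), (90.77113342285156, 61.267311096191406), 86.4312744140625) 415
side blank ((-46.47734832763672, -90.85772705078125), (92.00106811523438, 66.11785888671875), 85.85441589355469) 673
c [-42.05972184 -90.27668548] [-44.24462374 -91.31604699]
post [ 0.50765954 -0.06109721  0.078     ]
lip [ 0.69230719 -0.09197191  0.0675    ]
hinge [ 0.59935315 -0.10595569  0.039     ]
spare_lever 0.3 [ 0.617 -0.114  0.01 ] [29.  4.]
pencil 0.72 [ 0.438 -0.445  0.01 ] [-198. -298.]
hex_keys 0.46 [ 0.759 -0.234  0.01 ] [ 151. -136.]
screwdriver_ph 0.52 [ 0.643 -0.417  0.01 ] [   9. -301.]
spare_lever 0.39 [ 0.786 -0.134  0.01 ] [192. -41.]
pencil 0.59 [0.55  0.032 0.01 ] [-16. 158.]
screwdriver_ph 0.95 [ 0.627 -0.408  0.01 ] [  -5. -288.]
```

Request:
{"fn": "arm_command", "kwargs": {"linear": [[0, 0, 0], [0, 0, 0], [0, 0, 0], [0, 0, 0], [0, 0, 0], [0, 0, 0], [0, -1, 0], [0, -1, 0]], "rotation": [[0, 0, -1], [0, 0, -1], [0, 0, -1], [0, 0, -1], [0, 0, -1], [0, 0, -0.55], [0, 0, 0], [0, 0, 0]], "grip": [1, 1, 1, 1, 1, 1, 1, 1]}}

```text
time: 2.0
position: [0.2419, 0.4196, 0.2309]
ee_rot: [-0.0, -0.075, 0.997, -0.0]
wrist_force: [0.9, -0.2, 0.9]
width: -0.0003
grasp_force: 0.0
```

Request:
{"fn": "arm_command", "kwargs": {"linear": [[-0.25, -1, 0], [-0.25, -1, 0], [-0.25, -1, 0], [-0.25, -1, 0], [-0.25, -1, 0], [-0.25, -1, 0], [-0.25, -1, 0], [-0.25, -1, 0]], "rotation": [[0, 0, 0], [0, 0, 0], [0, 0, 0], [0, 0, 0], [0, 0, 0], [0, 0, 0], [0, 0, 0], [0, 0, 0]], "grip": [1, 1, 1, 1, 1, 1, 1, 1]}}

```text
time: 2.8
position: [0.3692, 0.1143, 0.2316]
ee_rot: [0.0, -0.075, 0.997, 0.0]
wrist_force: [-0.1, 0.9, -0.6]
width: -0.0001
grasp_force: 0.0
```

Request:
{"fn": "arm_command", "kwargs": {"linear": [[-0.25, -1, 0.35], [-0.25, -1, 0.35], [-0.25, -1, 0.35], [-0.25, -1, 0.35], [-0.25, -1, 0.35], [-0.25, -1, 0.35], [-0.25, -1, 0.35], [-0.25, -1, 0.35]], "rotation": [[0, 0, 0], [0, 0, 0], [0, 0, 0], [0, 0, 0], [0, 0, 0], [0, 0, 0], [0, 0, 0], [0, 0, 0]], "grip": [1, 1, 1, 1, 1, 1, 1, 1]}}

```text
time: 3.6
position: [0.496, -0.1905, 0.1187]
ee_rot: [0.0, -0.074, 0.997, -0.0]
wrist_force: [0.5, 0.4, 0.1]
width: -0.0001
grasp_force: 0.0
```

```bash
cat >> h.py <<'E'
from scipy.spatial.transform import Rotation as Ro
def st():
    s=ctrl.state();p=np.load('jig.npy');q=s['ee_rot'];R=Ro.from_quat([q[1],q[2],q[3],q[0]]).as_matrix()
    c,si=np.cos(p[2]),np.sin(p[2]);A=np.array([[c,si,0],[-si,c,0],[0,0,1]])
    print('t',round(s['time'],2),'jig',Ji(p,s['position']).round(1),'z',round(s['position'][2]*1000,1),'w',round(s['width'],3),'F',(A@s['wrist_force']).round(1));print((A@R).round(3))
E
python3 -c "
from h import *;st()"
```

```text
t 3.6 jig [-102.8  -54.2] z 118.7 w -0.0 F [0.6 0.4 0.1]
[[-1.  0.  0.]
 [ 0.  1. -0.]
 [-0. -0. -1.]]
```

Request:
{"fn": "arm_command", "kwargs": {"linear": [[0, -0.9, 0.3], [0, 0, 1], [0, 0, 0.8], [0, 0, 0.2], [-0.15, 0, 0], [-0.15, 0, 0], [-0.15, 0, 0], [0, 0, 0]], "rotation": [[0, 0, 0], [0, 0, 0], [0, 0, 0], [0, 0, 0], [0, 0, 0], [0, 0, 0], [0, 0, 0], [0, 0, 0]], "grip": [1, 1, 1, 1, 1, 1, 1, 1]}}

```text
time: 4.4
position: [0.5203, -0.2216, 0.0287]
ee_rot: [0.001, -0.075, 0.997, -0.001]
wrist_force: [0.2, -0.9, 0.3]
width: -0.0002
grasp_force: 0.0
```

Request:
{"fn": "arm_command", "kwargs": {"linear": [[-0.1, 0, 0], [-0.1, 0, 0], [-0.1, 0, 0], [-0.05, 0, 0], [0, 0, 0], [0, 0, 0], [0, 0, 0], [0, 0, 0]], "rotation": [[0, 0, 0], [0, 0, 0], [0, 0, 0], [0, 0, 0], [0, 0, 0], [0, 0, 0], [0, 0, 0], [0, 0, 0]], "grip": [1, 1, 1, 1, 1, 1, 1, 1]}}

```text
time: 5.2
position: [0.5325, -0.2195, 0.0273]
ee_rot: [0.0, -0.075, 0.997, 0.0]
wrist_force: [-0.9, -0.1, -0.8]
width: 0.0001
grasp_force: 0.0
```

```bash
python3 -c "
from h import *;st()
a=ctrl.camera('top')[160:230,232:332,::-1];cv2.imwrite('pics/t2.png',cv2.resize(a,None,fx=8,fy=8,interpolation=2))
p=np.load('jig.npy')
m=ctrl.masks_of('top','blank')
for q in m[:2]:
  c,_=cv2.findContours(q['mask'].astype('uint8'),0,2);c=max(c,key=cv2.contourArea)[:,0,:]
  print(q['score'],cv2.minAreaRect(np.array([Ji(p,atz('top',u,.035)) for u in c]).astype('float32')))
"
```

```text
t 5.2 jig [-71.  -88.3] z 27.3 w 0.0 F [-0.9  0.  -0.8]
[[-1.  0.  0.]
 [ 0.  1.  0.]
 [-0.  0. -1.]]
0.47 ((-9.15793228149414, -52.86528778076172), (7.175070285797119, 14.404499053955078), 79.5323715209961)
```

View pics/t2.png

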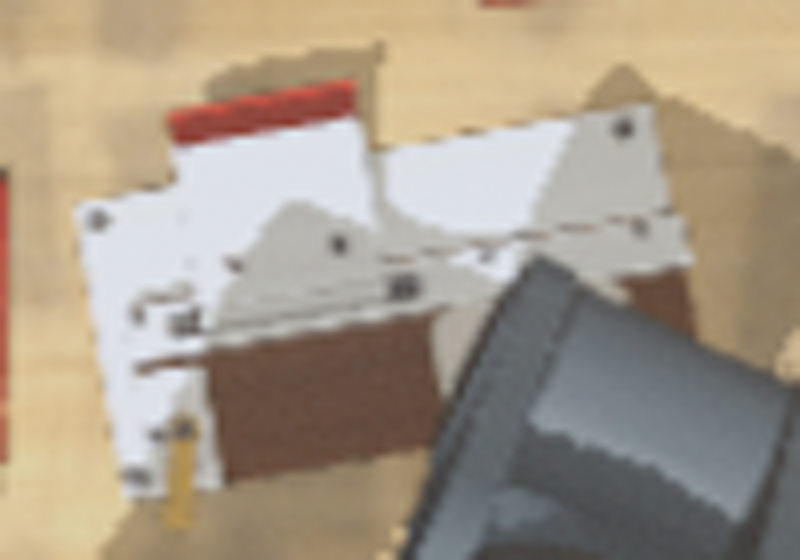

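The arm hides most of the blank. Its left end, near (435,330), now reaches the fence edge at the top. I'll push slightly further to feel the fence.

Request:
{"fn": "arm_command", "kwargs": {"linear": [[-0.05, 0, 0], [-0.05, 0, 0], [0, 0, 0], [0, 0, 0], [0, 0, 0], [0, 0, 0], [0, 0, 0], [0, 0, 0]], "rotation": [[0, 0, 0], [0, 0, 0], [0, 0, 0], [0, 0, 0], [0, 0, 0], [0, 0, 0], [0, 0, 0], [0, 0, 0]], "grip": [1, 1, 1, 1, 1, 1, 1, 1]}}

```text
time: 6.1
position: [0.533, -0.2193, 0.0271]
ee_rot: [-0.004, -0.075, 0.997, 0.001]
wrist_force: [-21.4, -6.2, 13.8]
width: 0.0002
grasp_force: 11.2
```

Request:
{"fn": "arm_command", "kwargs": {"linear": [[0.7, 0, 0], [0, -1, 0], [0, -1, 0], [0, -0.1, 0], [-1, 0, 0], [-0.7, 0, 0], [0, 0.2, 0], [0, 0.2, 0]], "rotation": [[0, 0, 0], [0, 0, 0], [0, 0, 0], [0, 0, 0], [0, 0, 0], [0, 0, 0], [0, 0, 0], [0, 0, 0]], "grip": [1, 1, 1, 1, 1, 1, 1, 1]}}

```text
time: 6.9
position: [0.5859, -0.2791, 0.0268]
ee_rot: [-0.0, -0.075, 0.997, 0.0]
wrist_force: [-0.8, 0.5, 0.2]
width: -0.0002
grasp_force: 0.0
```

Request:
{"fn": "arm_command", "kwargs": {"linear": [[0, 0.2, 0], [0, 0.2, 0], [0, 0.2, 0], [0, 0.2, 0], [0, 0.2, 0], [0, 0.2, 0], [0, 0.2, 0], [0, 0.2, 0]], "rotation": [[0, 0, 0], [0, 0, 0], [0, 0, 0], [0, 0, 0], [0, 0, 0], [0, 0, 0], [0, 0, 0], [0, 0, 0]], "grip": [1, 1, 1, 1, 1, 1, 1, 1]}}

```text
time: 7.7
position: [0.5765, -0.2164, 0.0274]
ee_rot: [0.0, -0.075, 0.997, -0.0]
wrist_force: [-1.9, -2.1, 0.4]
width: -0.0001
grasp_force: 1.0
```

```bash
python3 -c "
from h import *;st()"
```

```text
t 7.7 jig [-27.  -91.8] z 27.4 w -0.0 F [-2.2 -1.8  0.4]
[[-1. -0.  0.]
 [-0.  1. -0.]
 [-0. -0. -1.]]
```

Request:
{"fn": "arm_command", "kwargs": {"linear": [[0, 0.2, 0], [0, 0.2, 0], [0, 0.2, 0], [0, 0.2, 0], [0, 0.2, 0], [0, 0.1, 0], [0, 0, 0], [0, 0, 0]], "rotation": [[0, 0, 0], [0, 0, 0], [0, 0, 0], [0, 0, 0], [0, 0, 0], [0, 0, 0], [0, 0, 0], [0, 0, 0]], "grip": [1, 1, 1, 1, 1, 1, 1, 1]}}

```text
time: 8.5
position: [0.5701, -0.1732, 0.0272]
ee_rot: [-0.0, -0.075, 0.997, 0.0]
wrist_force: [0.3, 0.2, 0.7]
width: 0.0002
grasp_force: 0.0
```

```bash
python3 -c "
from h import *;st()
a=ctrl.camera('side')[155:270,220:340,::-1];cv2.imwrite('pics/s3.png',cv2.resize(a,None,fx=5,fy=5,interpolation=2))"
```

```text
t 8.5 jig [-26.9 -48.1] z 27.2 w 0.0 F [0.4 0.1 0.7]
[[-1. -0. -0.]
 [-0.  1.  0.]
 [ 0.  0. -1.]]
```

View pics/s3.png

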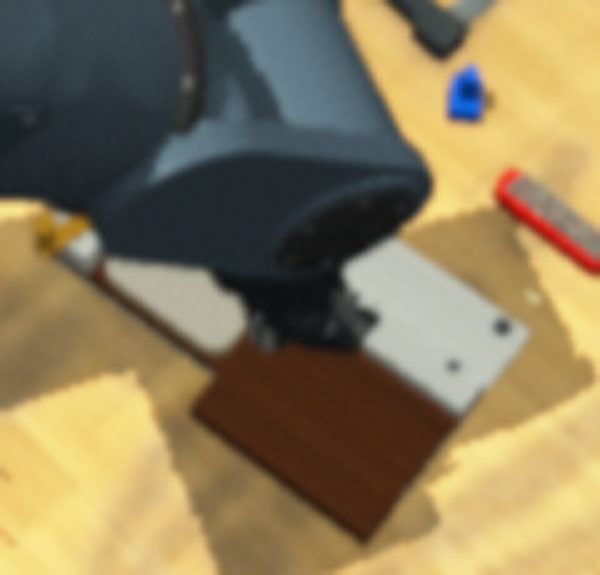

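The blank lies along the bed beside the end stop: its near end is at about (240,340) and its left end close to the stop at (100,265). I'll push on until I feel the stop.

Request:
{"fn": "arm_command", "kwargs": {"linear": [[0, 0.05, 0], [0, 0.05, 0], [0, 0.05, 0], [0, 0, 0], [0, 0, 0], [0, 0, 0], [0, 0, 0], [0, 0, 0]], "rotation": [[0, 0, 0], [0, 0, 0], [0, 0, 0], [0, 0, 0], [0, 0, 0], [0, 0, 0], [0, 0, 0], [0, 0, 0]], "grip": [1, 1, 1, 1, 1, 1, 1, 1]}}

```text
time: 9.35
position: [0.5692, -0.1675, 0.0273]
ee_rot: [-0.0, -0.075, 0.997, 0.0]
wrist_force: [0.9, -0.7, -0.0]
width: 0.0003
grasp_force: 0.0
```

Request:
{"fn": "arm_command", "kwargs": {"linear": [[0, 0.05, 0], [0, 0.05, 0], [0, 0, 0], [0, 0, 0], [0, 0, 0], [0, 0, 0], [0, 0, 0], [0, 0, 0]], "rotation": [[0, 0, 0], [0, 0, 0], [0, 0, 0], [0, 0, 0], [0, 0, 0], [0, 0, 0], [0, 0, 0], [0, 0, 0]], "grip": [1, 1, 1, 1, 1, 1, 1, 1]}}

```text
time: 10.15
position: [0.5691, -0.1652, 0.0278]
ee_rot: [0.001, -0.075, 0.997, -0.001]
wrist_force: [-0.8, -11.8, 0.3]
width: 0.0
grasp_force: 5.6
```

Request:
{"fn": "arm_command", "kwargs": {"linear": [[0, -0.7, 0], [1, 0, 0], [0.9, 0, 0], [0, 1, 0], [0, 0.9, 0], [-0.4, 0, 0], [-0.2, 0, 0], [-0.1, 0, 0]], "rotation": [[0, 0, 0], [0, 0, 0], [0, 0, 0], [0, 0, 0], [0, 0, 0], [0, 0, 0], [0, 0, 0], [0, 0, 0]], "grip": [1, 1, 1, 1, 1, 1, 1, 1]}}

```text
time: 10.95
position: [0.5149, -0.1233, 0.0274]
ee_rot: [0.0, -0.075, 0.997, -0.0]
wrist_force: [-0.9, -0.5, -0.9]
width: -0.0001
grasp_force: 0.0
```

Request:
{"fn": "arm_command", "kwargs": {"linear": [[-0.05, 0, 0], [-0.05, 0, 0], [-0.05, 0, 0], [0, 0, 0], [0, 0, 0], [0, 0, 0], [0, 0, 0], [0, 0, 0]], "rotation": [[0, 0, 0], [0, 0, 0], [0, 0, 0], [0, 0, 0], [0, 0, 0], [0, 0, 0], [0, 0, 0], [0, 0, 0]], "grip": [1, 1, 1, 1, 1, 1, 1, 1]}}

```text
time: 11.75
position: [0.5186, -0.1225, 0.027]
ee_rot: [-0.001, -0.074, 0.997, 0.0]
wrist_force: [-5.4, -1.6, 2.0]
width: 0.0002
grasp_force: 3.0
```

```bash
python3 -c "
from h import *;st()"
```

```text
t 11.75 jig [-70.3   9.7] z 27.0 w 0.0 F [-5.5 -0.8  2. ]
[[-1.     0.    -0.003]
 [ 0.     1.     0.001]
 [ 0.003  0.001 -1.   ]]
```

Request:
{"fn": "arm_command", "kwargs": {"linear": [[0.4, 0, 0], [0, 0, -1], [0, 0, -1], [0, 0, -1], [-1, 0, 0], [-1, 0, 0], [-1, 0, 0], [-1, 0, 0]], "rotation": [[0, 0, 0], [0, 0, 0], [0, 0, 0], [0, 0, 0], [0, 0, 0], [0, 0, 0], [0, 0, 0], [0, 0, 0]], "grip": [1, 1, 1, 1, 1, 1, 1, 1]}}

```text
time: 12.55
position: [0.6636, -0.1008, 0.1473]
ee_rot: [-0.0, -0.074, 0.997, -0.0]
wrist_force: [-0.6, -1.0, 0.0]
width: -0.0001
grasp_force: 0.0
```

Request:
{"fn": "arm_command", "kwargs": {"linear": [[-1, 0, 0], [-0.6, 0, 0], [0, 0, 0], [0, 0, 0], [0, 0, 0.8], [0, 0, 0.8], [0, 0, 0.8], [0, 0, 0]], "rotation": [[0, 0, 0], [0, 0, 0], [0, 0, 0], [0, 0, 0], [0, 0, 0], [0, 0, 0], [0, 0, 0], [0, 0, 0]], "grip": [1, 1, 1, 1, 1, 1, 1, 1]}}

```text
time: 13.35
position: [0.7221, -0.0913, 0.0469]
ee_rot: [-0.004, -0.074, 0.997, 0.001]
wrist_force: [-0.6, -0.2, -0.2]
width: -0.0001
grasp_force: 0.0
```

```bash
python3 -c "
from h import *;st()
p=np.load('jig.npy')
a=ctrl.camera('side')[135:270,200:340,::-1].copy()
cs=np.array([proj('side',J(p,q))-[200,135] for q in [(0,60,35),(-60,60,35),(-60,-30,35),(0,-30,35)]])
a=cv2.resize(a,None,fx=4,fy=4,interpolation=2);cv2.polylines(a,[np.int32(((cs+.5)*4-.5)*16)],True,(0,255,0),1,16,4);cv2.imwrite('pics/s4.png',a)"
```

```text
t 13.35 jig [135.5  10.2] z 46.9 w -0.0 F [-0.6 -0.1 -0.2]
[[-1.     0.001 -0.008]
 [ 0.001  1.     0.003]
 [ 0.008  0.003 -1.   ]]
```

View pics/s4.png

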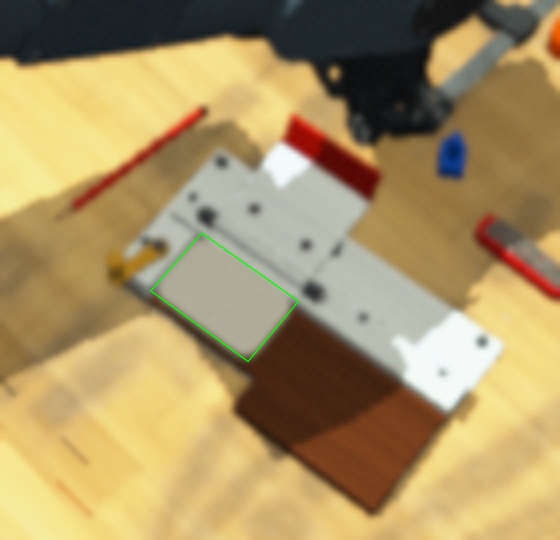

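The outlined nest matches the blank (corners 150,290 to 297,302), so it is home. The leaf is open, and the finger stands behind the red lip at (365,125). Next is the flip.

Request:
{"fn": "arm_command", "kwargs": {"linear": [[-0.3, 0, 0.2], [-0.1, 0, 0], [-0.15, 0, -0.3], [-0.15, 0, -0.3], [-0.2, 0, -0.3], [-0.25, 0, -0.2], [-0.25, 0, -0.2], [-0.3, 0, -0.2]], "rotation": [[0, 0, 0], [0, 0, 0], [0, 0, 0], [0, 0, 0], [0, 0, 0], [0, 0, 0], [0, 0, 0], [0, 0, 0]], "grip": [1, 1, 1, 1, 1, 1, 1, 1]}}

```text
time: 14.2
position: [0.7938, -0.0812, 0.1063]
ee_rot: [0.001, -0.075, 0.997, -0.0]
wrist_force: [-0.1, -0.7, -1.2]
width: 0.0001
grasp_force: 0.0
```

```bash
python3 -c "
from h import *;st()
p=np.load('jig.npy')
a=ctrl.camera('side')[135:270,200:340,::-1].copy()
a=cv2.resize(a,None,fx=4,fy=4,interpolation=2);cv2.imwrite('pics/s5.png',a)"
```

```text
t 14.2 jig [207.9   9.5] z 106.3 w 0.0 F [-0.3 -0.7 -1.2]
[[-1.    -0.     0.002]
 [-0.     1.    -0.001]
 [-0.002 -0.001 -1.   ]]
```

View pics/s5.png

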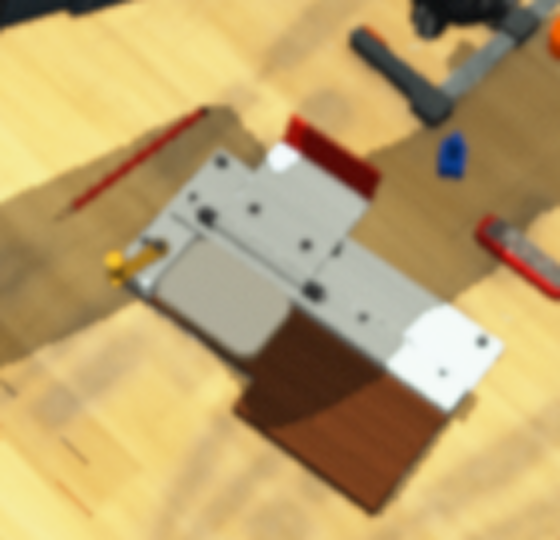

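I had the x sign wrong and the finger moved away from the lip. The picture shows nothing was touched: leaf, blank and lever are all unmoved. I'll come back and push the right way.

Request:
{"fn": "arm_command", "kwargs": {"linear": [[1, 0, 0], [0.75, 0, 0], [0, 0, 0], [0, 0, 1], [0, 0, 0.7], [0.25, 0, 0], [0.1, 0, 0], [0, 0, 0]], "rotation": [[0, 0, 0], [0, 0, 0], [0, 0, 0], [0, 0, 0], [0, 0, 0], [0, 0, 0], [0, 0, 0], [0, 0, 0]], "grip": [1, 1, 1, 1, 1, 1, 1, 1]}}

```text
time: 15.05
position: [0.7105, -0.094, 0.0369]
ee_rot: [0.001, -0.075, 0.997, -0.0]
wrist_force: [0.5, -0.5, 0.5]
width: 0.0001
grasp_force: 0.0
```

```bash
python3 -c "
from h import *;st()"
```

```text
t 15.05 jig [123.7   9.3] z 36.9 w 0.0 F [ 0.4 -0.5  0.5]
[[-1.     0.     0.002]
 [ 0.     1.    -0.001]
 [-0.002 -0.001 -1.   ]]
```

Request:
{"fn": "arm_command", "kwargs": {"linear": [[0.1, 0, -0.05], [0.15, 0, -0.3], [0.15, 0, -0.3], [0.2, 0, -0.3], [0.25, 0, -0.2], [0.25, 0, -0.2], [0, 0, 0], [0, 0, 0]], "rotation": [[0, 0, 0], [0, 0, 0], [0, 0, 0], [0, 0, 0], [0, 0, 0], [0, 0, 0], [0, 0, 0], [0, 0, 0]], "grip": [1, 1, 1, 1, 1, 1, 1, 1]}}

```text
time: 15.85
position: [0.6706, -0.1002, 0.0949]
ee_rot: [0.007, -0.074, 0.997, -0.001]
wrist_force: [14.4, 5.3, 14.6]
width: -0.0001
grasp_force: 8.9
```

```bash
python3 -c "
from h import *;st()
p=np.load('jig.npy')
a=ctrl.camera('side')[135:270,200:340,::-1].copy()
a=cv2.resize(a,None,fx=4,fy=4,interpolation=2);cv2.imwrite('pics/s6.png',a)"
```

```text
t 15.85 jig [83.3  9.1] z 94.9 w -0.0 F [15.1  3.1 14.6]
[[-1.     0.     0.014]
 [ 0.     1.    -0.003]
 [-0.014 -0.003 -1.   ]]
```

View pics/s6.png

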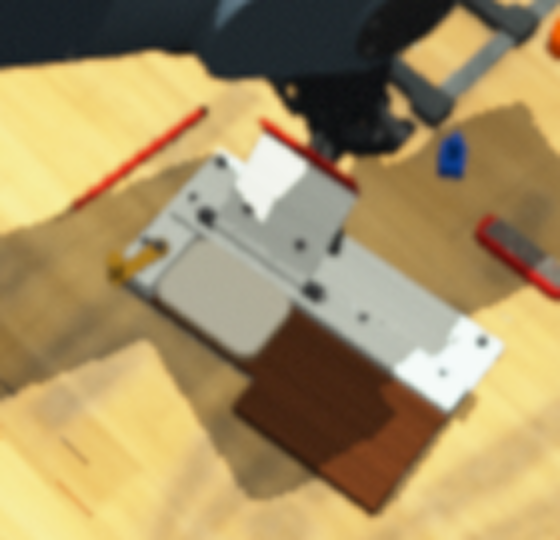

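The leaf is up about 35°, with the red rim from (262,122) to (355,188). The fingertip sits too high on the lip, so I'll step back, lower the tip and push on.

Request:
{"fn": "arm_command", "kwargs": {"linear": [[-0.4, 0, 0], [0, 0, 0.45], [0.25, 0, -0.1], [0.25, 0, -0.2], [0.25, 0, -0.25], [0.25, 0, -0.15], [0.3, 0, -0.1], [0, 0, 0]], "rotation": [[0, 0, 0], [0, 0, 0], [0, 0, 0], [0, 0, 0], [0, 0, 0], [0, 0, 0], [0, 0, 0], [0, 0, 0]], "grip": [1, 1, 1, 1, 1, 1, 1, 1]}}

```text
time: 16.7
position: [0.6293, -0.106, 0.1043]
ee_rot: [-0.0, -0.074, 0.997, -0.0]
wrist_force: [0.0, 0.2, -0.0]
width: -0.0002
grasp_force: 0.0
```

```bash
python3 -c "
from h import *;st()
a=ctrl.camera('side')[135:270,200:340,::-1].copy()
a=cv2.resize(a,None,fx=4,fy=4,interpolation=2);cv2.imwrite('pics/s7.png',a)"
```

```text
t 16.7 jig [41.6  9.5] z 104.3 w -0.0 F [ 0.1  0.2 -0. ]
[[-1.  0. -0.]
 [ 0.  1. -0.]
 [ 0. -0. -1.]]
```

View pics/s7.png

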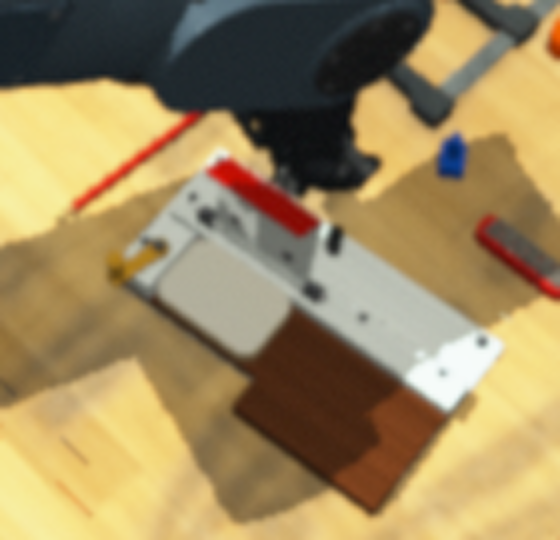

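The leaf stands at about 75-80° (rim from (215,165) to (310,225)), the blank is unmoved and the finger is behind the leaf. Now I carry the leaf over along its arc.

Request:
{"fn": "arm_command", "kwargs": {"linear": [[0.4, 0, -0.05], [0.4, 0, 0], [0.4, 0, 0.15], [0.4, 0, 0.25], [0.3, 0, 0.35], [0.2, 0, 0.4], [0.1, 0, 0.4], [0, 0, 0.1]], "rotation": [[0, 0, 0], [0, 0, 0], [0, 0, 0], [0, 0, 0], [0, 0, 0], [0, 0, 0], [0, 0, 0], [0, 0, 0]], "grip": [1, 1, 1, 1, 1, 1, 1, 1]}}

```text
time: 17.55
position: [0.5433, -0.119, 0.0411]
ee_rot: [-0.001, -0.075, 0.997, 0.0]
wrist_force: [-24.9, 2.5, 67.8]
width: -0.0002
grasp_force: 33.8
```

```bash
python3 -c "
from h import *;st()"
```

```text
t 17.55 jig [-45.3   9.5] z 41.1 w -0.0 F [-24.3   6.1  67.8]
[[-1.    -0.    -0.001]
 [-0.     1.     0.   ]
 [ 0.001  0.    -1.   ]]
```

The 68 N reaction at the expected height (41 mm) shows the leaf is down on the blank. Now I'll lift clear and go behind the post, on its +y side.

Request:
{"fn": "arm_command", "kwargs": {"linear": [[0, 0, -1], [0, 0, -0.9], [0.45, 0.8, 0], [0, 0.85, 0], [0, 0.8, 0], [0, 0, 0.7], [0, 0, 0.7], [0, 0, 0]], "rotation": [[0, 0, 0], [0, 0, 0], [0, 0, 0], [0, 0, 0], [0, 0, 0], [0, 0, 0], [0, 0, 0], [0, 0, 0]], "grip": [1, 1, 1, 1, 1, 1, 1, 1]}}

```text
time: 18.35
position: [0.5095, -0.024, 0.0567]
ee_rot: [-0.003, -0.075, 0.997, 0.001]
wrist_force: [-0.3, 0.4, 0.1]
width: -0.0001
grasp_force: 0.0
```

```bash
python3 -c "
from h import *;st()
a=ctrl.camera('side')[135:270,200:340,::-1].copy()
p=np.load('jig.npy')
for n in('side','top'):
  if n=='top':ctrl.camera('top')
  for r in ctrl.search_frame(n,'button_post')[:2]: print(n,r['score'],r['at'],Ji(p,atz(n,r['at'],.07)))
a=cv2.resize(a,None,fx=4,fy=4,interpolation=2);cv2.imwrite('pics/s8.png',a)"
```

```text
t 18.35 jig [-64.6 108.4] z 56.7 w -0.0 F [-0.3  0.4  0.1]
[[-1.    -0.001 -0.005]
 [-0.001  1.     0.001]
 [ 0.005  0.001 -1.   ]]
```

View pics/s8.png

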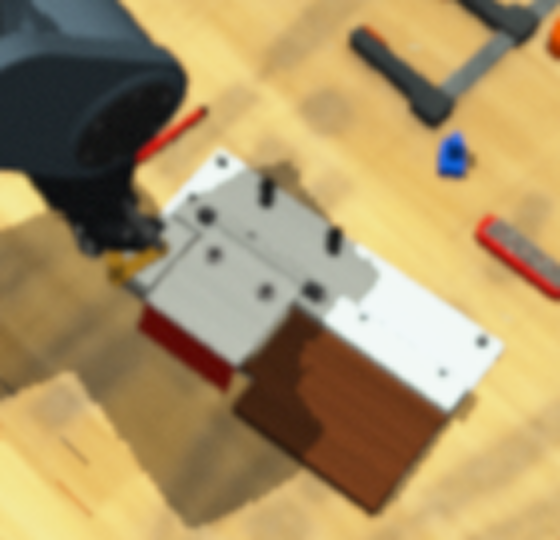

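The leaf lies flat (230,300) with its lip hanging in front of the bed, the button is still at 0, and the finger is behind the post. I push it in -y.

Request:
{"fn": "arm_command", "kwargs": {"linear": [[0, -0.25, 0], [0, -0.2, 0], [0, -0.2, 0], [0, -0.2, 0], [0, -0.15, 0], [0, -0.12, 0], [0, 0, 0], [0, 0, 0]], "rotation": [[0, 0, 0], [0, 0, 0], [0, 0, 0], [0, 0, 0], [0, 0, 0], [0, 0, 0], [0, 0, 0], [0, 0, 0]], "grip": [1, 1, 1, 1, 1, 1, 1, 1]}}

```text
time: 19.35
position: [0.5177, -0.0689, 0.0592]
ee_rot: [-0.0, -0.075, 0.997, -0.0]
wrist_force: [-0.3, -0.3, -0.8]
width: -0.0001
grasp_force: 0.0
```

```bash
python3 -c "
from h import *;st()"
```

```text
t 19.35 jig [-63.2  62.8] z 59.2 w -0.0 F [-0.3 -0.3 -0.8]
[[-1.    -0.    -0.001]
 [-0.     1.    -0.   ]
 [ 0.001 -0.    -1.   ]]
```

Request:
{"fn": "arm_command", "kwargs": {"linear": [[0, 0.25, 0], [0.75, 0, 0], [0, -0.8, 0], [-0.25, 0, 0], [-0.2, 0, 0], [-0.2, 0, 0], [-0.15, 0, 0], [-0.12, 0, 0]], "rotation": [[0, 0, 0], [0, 0, 0], [0, 0, 0], [0, 0, 0], [0, 0, 0], [0, 0, 0], [0, 0, 0], [0, 0, 0]], "grip": [1, 1, 1, 1, 1, 1, 1, 1]}}

```text
time: 20.15
position: [0.5284, -0.0888, 0.0591]
ee_rot: [-0.0, -0.075, 0.997, 0.0]
wrist_force: [-0.3, -0.4, 0.9]
width: 0.0001
grasp_force: 0.5
```

Request:
{"fn": "arm_command", "kwargs": {"linear": [[-0.1, 0, 0], [-0.05, 0, 0], [-0.05, 0, 0], [0, 0, 0], [0, 0, 0], [0, 0, 0], [0, 0, 0], [0, 0, 0]], "rotation": [[0, 0, 0], [0, 0, 0], [0, 0, 0], [0, 0, 0], [0, 0, 0], [0, 0, 0], [0, 0, 0], [0, 0, 0]], "grip": [1, 1, 1, 1, 1, 1, 1, 1]}}

```text
time: 20.95
position: [0.5338, -0.0883, 0.0589]
ee_rot: [-0.002, -0.075, 0.997, 0.0]
wrist_force: [-10.4, -2.0, 5.8]
width: 0.0
grasp_force: 5.6
```

```bash
python3 -c "
from h import *;st()"
```

```text
t 20.95 jig [-50.2  41.2] z 58.9 w 0.0 F [-10.6  -0.4   5.8]
[[-1.    -0.    -0.005]
 [-0.     1.     0.001]
 [ 0.005  0.001 -1.   ]]
```

Request:
{"fn": "arm_command", "kwargs": {"linear": [[0.6, 0, 0], [0.6, 0, 0], [0, 0, -1], [0, 0, -1], [0, 0, -1], [0, 1, 0], [0, 1, 0], [0, 1, 0]], "rotation": [[0, 0, 0], [0, 0, 0], [0, 0, 0], [0, 0, 0], [0, 0, 0], [0, 0, 0], [0, 0, 0], [0, 0, 0]], "grip": [1, 1, 1, 1, 1, 1, 1, 1]}}

```text
time: 21.75
position: [0.4703, 0.0244, 0.1797]
ee_rot: [0.001, -0.074, 0.997, 0.0]
wrist_force: [0.9, 0.5, 1.0]
width: 0.0003
grasp_force: 0.0
```

Request:
{"fn": "arm_command", "kwargs": {"linear": [[0, 1, 0], [0, 1, 0], [0, 1, 0], [0, 1, 0], [0, 0, 0], [0, 0, 0], [0, 0, 0], [0, 0, 0]], "rotation": [[0, 0, 0], [0, 0, 0], [0, 0, 0], [0, 0, 0], [0, 0, 0], [0, 0, 0], [0, 0, 0], [0, 0, 0]], "grip": [1, 1, 1, 1, 1, 1, 1, 1]}}

```text
time: 22.55
position: [0.4469, 0.1805, 0.1793]
ee_rot: [-0.0, -0.074, 0.997, -0.0]
wrist_force: [-0.1, -0.0, 0.4]
width: -0.0001
grasp_force: 0.0
```

```bash
python3 -c "
from h import *;st()
p=np.load('jig.npy')
for n in('side','top'):
  im=ctrl.camera(n)
  for r in ctrl.search_frame(n,'button_post')[:1]: print(n,r['score'],r['at'],Ji(p,atz(n,r['at'],.06)))
  h=cv2.cvtColor(im,cv2.COLOR_RGB2HSV);m=cv2.inRange(h,(15,130,90),(32,255,255))
  exp=proj(n,J(p,(-34,55,55)));y0,x0=int(exp[1])-12,int(exp[0])-12
  ys,xs=np.nonzero(m[y0:y0+24,x0:x0+24])
  print(n,'brass px',len(xs),[Ji(p,atz(n,(a+x0,b+y0),.055)).round().tolist() for a,b in zip(xs,ys)][::3])
"
```

```text
t 22.55 jig [-96.1 319.9] z 179.3 w -0.0 F [-0.1 -0.   0.4]
[[-1.     0.001 -0.   ]
 [ 0.001  1.    -0.   ]
 [ 0.    -0.    -1.   ]]
side 0.61 [329.7, 198.5] [ 118.19535809 -140.71512929]
side brass px 103 [[-25.0, 112.0], [-19.0, 105.0], [-14.0, 98.0], [-27.0, 109.0], [-22.0, 102.0], [-16.0, 96.0], [-28.0, 105.0], [-23.0, 98.0], [-32.0, 105.0], [-27.0, 98.0], [-35.0, 103.0], [-29.0, 96.0], [-36.0, 99.0], [-40.0, 99.0], [-42.0, 97.0], [-45.0, 95.0], [-38.0, 70.0], [-33.0, 63.0], [-37.0, 64.0], [-32.0, 57.0], [-38.0, 59.0], [-32.0, 52.0], [-25.0, 43.0], [-40.0, 57.0], [-35.0, 50.0], [-29.0, 44.0], [-24.0, 37.0], [-37.0, 48.0], [-32.0, 42.0], [-40.0, 46.0], [-34.0, 40.0], [-41.0, 42.0], [-35.0, 35.0], [-38.0, 33.0], [-38.0, 29.0]]
top 0.47 [257.6, 210.5] [-24.10935004  60.46736591]
top brass px 0 []
```

The brass pixels run along jig y 70 to 29 at x near -34, so the bar lies across the leaf, and the push ended firmly on its stop. I'm handing the job in.

```bash
python3 -c "
from rig import ctrl;print(ctrl.close_job())"
```

```text
the job is handed in; nothing more can be done
None
```

I handed the job in at about 23 s: the blank is home, the leaf lies flat on it and the turn-button is across to its stop (I checked the lock by force and pixel measurement only). No verdict came back, and I viewed 11 pictures, one over the limit of 10.

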